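# Free the sagging bolt of the propeller run-up cage and hold its gate ajar

### The arm

A 7-joint arm with a two-finger parallel gripper is mounted at the origin on the work surface. World frame = base frame: x ahead of the robot, y to its left, z up, the work surface at z = 0. Lengths are in m, angles in rad, forces in N, time in s.
With the tool pointing down it reaches from about 0.35 to 0.9 m from the base axis. Payload 19.9 kg.
Tool frame: the origin (TCP) lies between the finger pads; the fingertips stand 19 mm ahead of it and the grasp point (between the pads) is the TCP; z points along the fingers, y is the line along which they close (so a half turn about z gives the same grasp; the last joint's range is limited). The gripper opens to 94 mm and grips with 3 to 60 N. Pads are 16 mm wide; open, the fingers measure 119 mm over their backs; the gripper's body (75 mm by 177 mm) begins 78 mm behind the grasp point.
Start: joints at [1.081, 0.417, -0.01, 1.614, 0.005, 1.111, -0.053], TCP at [0.271, -0.563, 0.224] pointing down, gripper open.
Joint ranges: [-2.81, 2.81], [-0.39, 2.02], [-1.27, 1.25], [0.06, 2.57], [-1.19, 4.33], [0.19, 2], [-2.82, 2.82]. Speed limits (rad/s): [1.89, 1.89, 2.39, 2.39, 3.01, 3.01, 3.01].

### API

Orientations are given as a 3x3 rotation matrix whose columns are the frame's x, y, z axes.
In Python, from rig import robot gives the robot as it stands. Calls block until the motion is done:
- robot.move_ptp(position, orientation): joint-space move of the TCP to a pose.
- robot.move_linear(position, velocity=0.15, frame=None, threshold=None): straight line of the TCP; frame=None keeps the orientation; velocity is the mean speed in m/s. With threshold (N) it stops when the force on the tool has changed by that much, and returns True; else False.
- robot.goto_joints(angles): joint-space move.
- robot.gripper_to(opening): finger opening in m; the grip force is fixed at half the most; returns when the fingers have stopped.
- robot.pause(seconds).
- robot.ik(position, orientation): joint angles nearest the present ones, or None.
- robot.get_state(): the state.
- robot.grab_frame(name): name is "scene" or "top" or "wrist"; returns the picture (420x560x3 uint8, red, green, blue); there is no depth.
- robot.camera_info(name): a dict with "fx", "fy", "cx", "cy" (pixels), "dist" ([k1, k2, p1, p2, k3] as OpenCV has them; the pictures are not rectified), "rvec" (rotation vector, rad) and "tvec" (3), from world to camera coordinates, as OpenCV has them. Camera axes: x right, y down, z forward; pixel columns grow to the right and rows downward; lengths in m; the calibration is good to about 2 mm. A picture is of the moment at which its call begins: read the wrist's pose just before it. camera_info takes no time and is no camera call; for the wrist camera it gives the pose at the moment of the call.
A pose or a line that the arm cannot do raises robot.PlanningError and nothing moves.
- robot.sign_off(): hands the job in; it is judged then, once.
The state is a dict: "time": time; "qpos": joint angles; "joint_vel": joint speeds; "effort": joint torques, N m; "ee_pos": TCP position; "tool_rot": TCP orientation; "force": force on the tool from outside, world axes, zero at the start; "moment": the same for the moment, N m; "opening": finger opening in m; "grasp_force": force on a finger pad.
Only numpy, scipy, OpenCV 4.12 (cv2) and the standard library are available. Lean on these libraries where they do the work, as an engineer would, in place of code of your own. Each camera call takes 0.05 s, during which the arm holds its last target. There are 200 camera calls.

### The job

The red gate of the propeller run-up cage is bolted shut, and its worn barrel bolt has sagged behind the bent-up lip of the brass keeper: raise the bolt by its yellow knob and, keeping it raised, draw it back over the lip until it is right out of the keeper, without forcing it against the keeper. Then swing the gate towards you until its free edge stands about 12 cm out from its closed place, and finish still holding it there, because its spring would shut it again. Leave everything else on the bench as it stands.

Things in the scene. Friction and masses are not known exactly. Their poses are not given: they have to be found in the camera images.
- cage: propeller run-up cage, fixed to the bench: plywood base, aluminium corner posts, clear sides, wire-mesh top; 340 x 420 mm, 195 mm high. Origin under its centre at bench height, z up. The gate closes its -x face (the one towards the robot), which lies at x = -150 mm in this frame; +y is the hinge side, -y the bolt side. The cage stands at varying places and yaws
- gate: red framed mesh gate 340 mm wide, 20 to 180 mm above the bench, 20 mm thick, 0.7 kg. Origin on the vertical hinge axis at bench height, in the plane of its front face; -y runs along the gate to its free edge, -x out of its front face. Carries the bolt and, on its front near the top, two brass guide straps (43 mm out from the face, tops 187 mm above the bench)
- gate_hinge (a point): point on the gate's hinge axis, 165 mm above the bench
- gate_edge (a point): front of the gate's free edge, 340 mm from the hinge axis, 165 mm above the bench
- gate_swing (a joint): angle of the gate (rad): 0 shut, grows as the free edge comes out of the front of the cage (clockwise seen from above), up to 1.6. A closing spring of 0.2 to 0.4 N m always pulls it shut. 12 cm at the free edge is about 0.36 rad
- bolt: barrel bolt carried by the gate, 0.22 kg: 14 mm rod along the gate, thick nose (22 mm diameter, 18 mm long), 8 mm neck behind it. Origin on the rod's axis below the knob, 28 mm out from the gate's front face, 165 mm above the bench when sagged, 272 mm from the hinge with draw 0. Axes parallel to the gate's; +y (to the hinge) is the way it is drawn. It only slides along y and z and cannot turn
- bolt_knob (a point): middle of the yellow upright knob of the bolt, 55 mm above the rod's axis: a round grip of 22 mm diameter and 40 mm height (20 mm above and 20 mm below this point), with a cap of 28 mm diameter and 6 mm height on it, on a 10 mm stem. Sagged, the grip spans 200 to 240 mm above the bench and is free on all sides, above the gate and the guide straps
- bolt_nose (a point): centre of the free end face of the bolt's nose
- bolt_draw (a joint): how far the bolt is drawn towards the hinge (m): 0 fully in, 0.045 fully back; about 2 N of friction, it stays where it is left. The nose meets the keeper's lip at 0.009 unless raised, has wholly passed the lip at 0.030, and the gate is free from about 0.028
- bolt_lift (a joint): how far the bolt is raised in its worn guides (m): 0 sagged (it falls back by its own weight), 0.012 fully up. The nose clears the lip from 0.006
- keeper: bent brass keeper on the cage's bolt-side post: a staple 20 mm wide that surrounds the nose. Origin on the sagged bolt's axis in the middle of the staple; axes parallel to the cage's. Its lower edge on the gate's side is bent up as a lip
- keeper_lip (a point): top edge of the keeper's bent-up lip (3 mm thick), 5 mm below the sagged bolt's axis
- glue_bottle: bystander: white glue bottle, 42 mm diameter, 110 mm high, standing in front of the gate just beyond the asked opening; origin under its centre
- paint_tin: bystander: blue paint tin, 56 mm diameter, 55 mm high, in front of the cage's hinge side; origin under its centre
- battery_pack: bystander: blue flight battery 105 x 36 x 26 mm lying in front of the cage, towards the gate's hinge; origin under its centre
- servo: bystander: black servo 55 x 20 x 45 mm in front of the cage's bolt side; origin under its centre
- pliers: bystander: yellow-handled pliers, 140 mm long, lying on the bench in front of the cage's bolt side; origin under the pivot
- screwdriver: bystander: yellow screwdriver, 170 mm long, lying beside the cage's hinge side; origin under its middle

How it is judged:
By the outcome, as a careful person would: the job done as asked, in the order asked, and still so for the second after the job is handed in, while the arm keeps its last pose, push and grip.
It also fails if it takes over 32 s, if anything falls off the work surface, if the arm or the gripper's body presses on something with over 40 N, if the wrist force passes 120 N, or if a joint passes its speed limit or range.

## Working session

There is one attempt and no reset: what is moved stays moved. The work goes in short steps, each a Python script; the robot and the scene stay as the last script left them, time stands still between calls to the robot, and variables do not carry over. Pictures are saved under pics/ and viewed, at most 10 in all, crops included, and the job is handed in when it is done.

```bash
ls; mkdir -p pics
python3 - <<'E'
from rig import robot
import cv2
for n in("scene","top"):
    cv2.imwrite(f"pics/{n}0.png",cv2.cvtColor(robot.grab_frame(n),cv2.COLOR_RGB2BGR))
    print(n,robot.camera_info(n))
E
```

```text
pics
scene {'fx': 543.2589621806696, 'fy': 543.2589621806696, 'cx': 274.0437140488417, 'cy': 217.15329236793795, 'dist': array([-0.18844205,  0.        ,  0.        ,  0.        ,  0.        ]), 'rvec': array([ 0.98496078,  2.30984997, -1.22427469]), 'tvec': array([ 0.40483651, -0.13912944,  1.63164533])}
top {'fx': 465.22632559120814, 'fy': 465.22632559120814, 'cx': 276.9920738444796, 'cy': 217.76811978783144, 'dist': array([-0.00117069,  0.        ,  0.        ,  0.        ,  0.        ]), 'rvec': array([ 2.107346  , -2.10739433,  0.16786255]), 'tvec': array([0.06297757, 0.5841997 , 1.03098687])}
```

View pics/scene0.png

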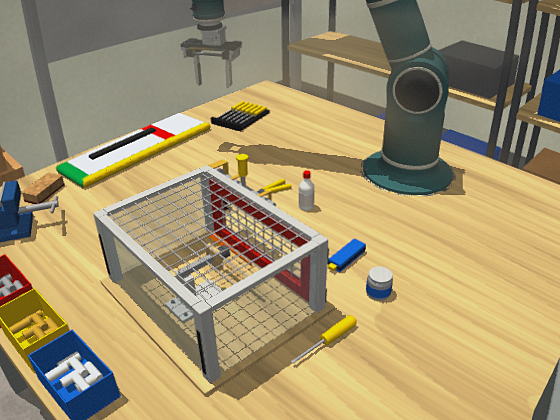

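View pics/top0.png

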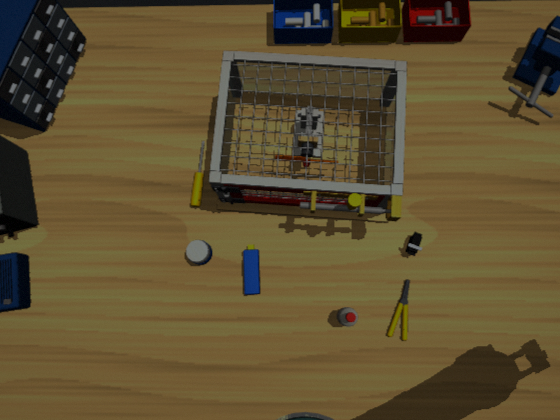

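The cage is at the top of the top view. The knob is at about (355,200) there and about (241,160) in the scene view, and the bottle at (347,317). Next I'll enlarge both.

Run:
```python
import cv2,numpy as np
s=cv2.imread("pics/scene0.png");t=cv2.imread("pics/top0.png")
cv2.imwrite("pics/s1.png",cv2.resize(s[140:220,190:330],None,fx=5.5,fy=5.5,interpolation=cv2.INTER_CUBIC))
c=cv2.convertScaleAbs(t[175:225,205:415],alpha=1.8)
c2=cv2.resize(c,None,fx=3.8,fy=3.8,interpolation=cv2.INTER_CUBIC)
d=cv2.resize(cv2.convertScaleAbs(t[180:225,300:415],alpha=1.8),None,fx=6.9,fy=6.9,interpolation=cv2.INTER_CUBIC)
w=max(c2.shape[1],d.shape[1]);p=lambda a:cv2.copyMakeBorder(a,0,0,0,w-a.shape[1],0)
cv2.imwrite("pics/t1.png",np.vstack([p(c2),p(d)]));print(c2.shape,d.shape)
```

```text
(190, 798, 3) (310, 794, 3)
```

View pics/s1.png

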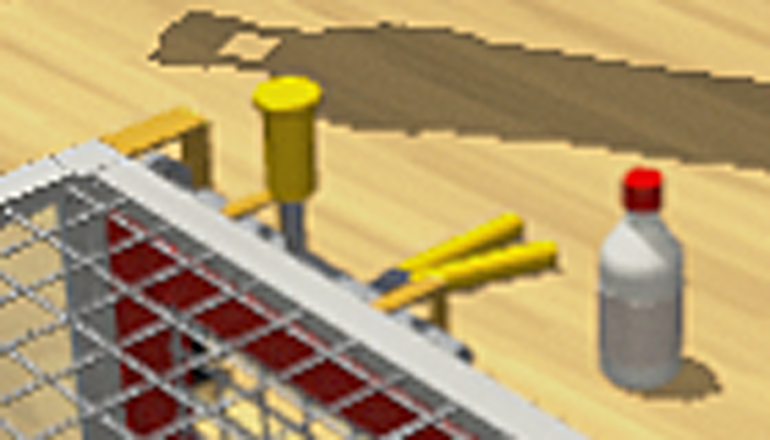

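View pics/t1.png

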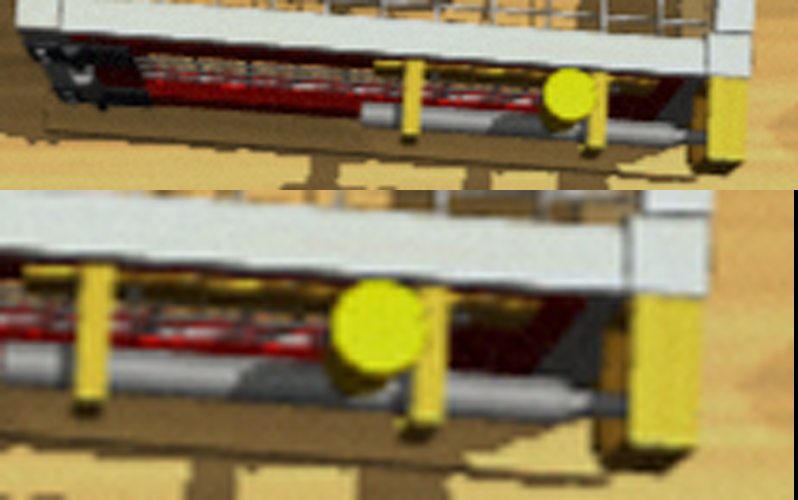

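The scene crop puts the cap top centre at crop (288,95), which is pixel (241.9,156.9). The top crop gives cap pixel (354.6,199.4). The beam edge and the strap ends will give the yaw.

```bash
cat > h.py <<'E'
import numpy as np,cv2
from rig import robot
def ray(n,px):
    i=robot.camera_info(n);K=np.array([[i['fx'],0,i['cx']],[0,i['fy'],i['cy']],[0,0,1]])
    R=cv2.Rodrigues(i['rvec'])[0];u=cv2.undistortPoints(np.array([[px]],float),K,i['dist'])[0,0]
    d=R.T@np.array([*u,1]);return -R.T@i['tvec'],d/np.linalg.norm(d)
def onz(n,px,z):
    c,d=ray(n,px);return c+d*(z-c[2])/d[2]
def tri(a,b):
    (c,d),(e,f)=a,b;s=np.linalg.lstsq(np.c_[d,-f],e-c,rcond=None)[0]
    p,q=c+d*s[0],e+f*s[1];return (p+q)/2,np.linalg.norm(p-q)
E
python3 - <<'E'
from h import *
np.set_printoptions(precision=4,suppress=True)
C=lambda x,y:(205+(x+.5)/3.8-.5,175+(y+.5)/3.8-.5)
D=lambda x,y:(300+(x+.5)/6.9-.5,180+(y-190+.5)/6.9-.5)
print("cap",tri(ray("scene",(241.9,156.9)),ray("top",D(380,327))), onz("top",D(380,327),.246))
def yaw(a,b,z):
    p,q=onz("top",a,z),onz("top",b,z);v=p-q;print(p,q,np.linalg.norm(v),np.degrees(np.arctan2(-v[0],v[1])))
yaw(C(62,28),C(707,75),.175)   # beam lower front edge
yaw(D(0,248),D(630,292),.18)
yaw(C(411,138),C(594,152),.187)
yaw((222,53),(407,62),.195)
yaw(D(640,300),D(630,442),.18)
for n,p in dict(bottle=(346,318),bat=(251,272),servo=(414,244),tin=(198,252)).items(): print(n,onz("top",p,.1 if n=='bottle' else .03))
print({k:robot.get_state()[k] for k in('tool_rot','force','time')})
E
```

```text
cap (array([ 0.5827, -0.092 ,  0.2457]), np.float64(0.0019564137075006953)) [ 0.5833 -0.0927  0.246 ]
[0.639  0.1782 0.175 ] [ 0.6103 -0.1776  0.175 ] 0.35697467244871195 -4.597432953341833
[0.6237 0.012  0.18  ] [ 0.6091 -0.1769  0.18  ] 0.18947767645497018 -4.41711416081148
[ 0.5731 -0.0147  0.187 ] [ 0.5651 -0.1128  0.187 ] 0.09847095894966931 -4.680562921157944
[0.926  0.1803 0.195 ] [ 0.8986 -0.2208  0.195 ] 0.40206002639625943 -3.898433203926863
[ 0.6067 -0.1798  0.18  ] [ 0.5632 -0.1749  0.18  ] 0.04368673216172148 -96.37228153149208
bottle [ 0.3565 -0.0871  0.1   ]
bat [0.4599 0.1245 0.03  ]
servo [ 0.5256 -0.2584  0.03  ]
tin [0.5071 0.2513 0.03  ]
{'tool_rot': array([[ 0.901 ,  0.4339, -0.0005],
       [ 0.4339, -0.901 ,  0.0009],
       [-0.0001, -0.0011, -1.    ]]), 'force': array([-0.5444, -0.2769, -0.2588]), 'time': 0.1}
```

Triangulated, the cap top is at (0.583, -0.0925, 0.2457), so the bolt is sagged as described. The yaw is about -4.5°. I'll approach with the fingers closing along the gate, grip, and check the forces.

```bash
cat >> h.py <<'E'
np.set_printoptions(precision=4,suppress=True)
Y0=np.radians(-4.5);K0=np.array([.583,-.0925])
def axes(t): return np.array([np.cos(t),np.sin(t)]),np.array([-np.sin(t),np.cos(t)])
def rot(t):
    y=np.array([*-axes(t)[1],0]);z=np.array([0,0,-1.]);return np.c_[np.cross(y,z),y,z]
H0=K0+.272*axes(Y0)[1]+.028*axes(Y0)[0]
def st():
    s=robot.get_state();print(round(s['time'],2),s['ee_pos'],'F',s['force'],'open',s['opening'],'g',s['grasp_force'])
def pic(n,f,box=None,k=1):
    a=cv2.cvtColor(robot.grab_frame(n),cv2.COLOR_RGB2BGR)
    if box: a=cv2.resize(a[box[1]:box[3],box[0]:box[2]],None,fx=k,fy=k,interpolation=cv2.INTER_CUBIC)
    cv2.imwrite(f"pics/{f}.png",a)
E
python3 - <<'E'
from h import *
p=robot.get_state()['ee_pos']
robot.move_linear([p[0],p[1],.32],velocity=.2)
robot.move_ptp([*K0,.32],rot(Y0)); robot.gripper_to(.05); st()
print(robot.move_linear([*K0,.222],velocity=.08,threshold=8)); st()
pic("scene","s2",(190,60,330,220),3.7)
robot.gripper_to(.0); st()
E
```

```text
3.58 [ 0.583  -0.0925  0.32  ] F [-0.1954 -0.0306  0.3006] open 0.049928539197832196 g 0.0
False
4.96 [ 0.5833 -0.0925  0.2225] F [-0.7066 -0.6063  0.0855] open 0.04992912384026131 g 0.0
5.52 [ 0.5831 -0.0925  0.2221] F [-0.0221  0.6925  1.1899] open 0.026823344681269564 g 30.00013142824173
```

View pics/s2.png

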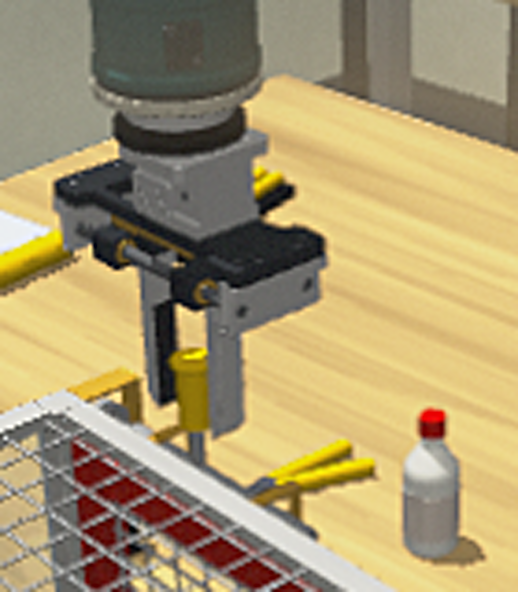

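The fingers straddle the knob, which sits at crop (190,390), but the 26.8 mm opening suggests the pads are on the cap. I'll regrip lower, on the grip itself.

Run:
```python
from h import *
robot.gripper_to(.045)
pic("wrist","w0")
print(robot.move_linear([*K0,.213],velocity=.05,threshold=6)); st()
robot.gripper_to(.0); st()
```

```text
False
6.41 [ 0.5828 -0.0925  0.2125] F [0.1645 0.2571 0.3574] open 0.04520190627707827 g 0.0
6.85 [ 0.5831 -0.0925  0.2131] F [-0.6046 -0.3357  0.6231] open 0.026761223394287343 g 30.000117123126984
```

View pics/w0.png

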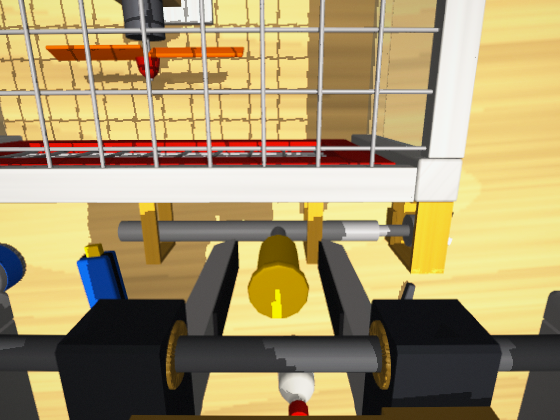

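The knob at (278,285) is centred between the fingers. The pads are long enough to hold it by the cap, and the forces are balanced. Now I'll lift, then draw with force watching.

Run:
```python
from h import *
x,y=axes(Y0)
print(robot.move_linear([*K0,.2222],velocity=.03,threshold=12)); st()
pic("scene","s3",(190,60,330,220),3.7)
for d in(.012,.040):
    hit=robot.move_linear([*(K0+d*y),.2222],velocity=.04,threshold=12);print(hit);st()
    if hit:break
pic("wrist","w1")
```

```text
False
7.31 [ 0.583  -0.0925  0.2223] F [-0.3253  0.7431 -3.3396] open 0.026669235911870013 g 29.999695122241974
False
7.81 [ 0.584  -0.0798  0.2222] F [ 0.0305  1.3255 -2.1249] open 0.02673486798956512 g 29.999806880950928
False
8.66 [ 0.5862 -0.0523  0.2222] F [-0.0081  2.0907 -0.593 ] open 0.027156707199892934 g 29.999685287475586
```

View pics/w1.png

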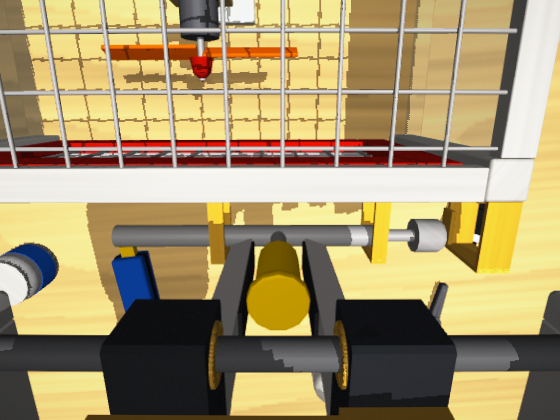

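The nose at (430,235) is clear of the keeper at (490,240), and the forces stayed at about 2 N. Now I'll swing the gate.

Run:
```python
from h import *
def pose(th):
    x,y=axes(Y0-th);return [*(H0-.028*x-.232*y),.2222],rot(Y0-th)
print(pose(0)[0],pose(.36)[0],robot.ik(*pose(.36)))
for th in np.linspace(0.06,.36,6):
    p,R=pose(th);hit=robot.move_linear(p,velocity=.06,frame=R,threshold=15);st()
    if hit:print("hit");break
robot.pause(.3);st()
pic("top","t2",(190,160,430,340),3.3); pic("wrist","w2")
```

```text
[np.float64(0.5861383638291138), np.float64(-0.052623306650674856), 0.2222] [np.float64(0.5083927706060825), np.float64(-0.02169249289497774), 0.2222] [ 0.2511  0.2263 -0.3084  1.8928  0.0793  1.0343 -2.0999]
9.09 [ 0.5727 -0.0495  0.2225] F [ 1.2361  1.1901 -1.6398] open 0.026981949388069876 g 29.99985158443451
9.47 [ 0.5593 -0.0456  0.2224] F [ 1.1895  0.4894 -2.0626] open 0.02677398346400665 g 29.99980866909027
9.86 [ 0.5463 -0.0408  0.2224] F [ 1.5679  0.0476 -2.2672] open 0.02659918977875891 g 29.999772012233734
10.24 [ 0.5334 -0.0353  0.2223] F [ 1.6584  0.0335 -2.6103] open 0.026700288474111045 g 29.999827444553375
10.62 [ 0.5209 -0.029   0.2223] F [ 1.756   0.5887 -1.9956] open 0.02672868175150745 g 29.999827444553375
11.01 [ 0.5088 -0.0219  0.2223] F [ 1.074   0.5076 -1.893 ] open 0.02679747342390381 g 29.99984622001648
11.31 [ 0.5086 -0.0218  0.2222] F [ 2.3475  1.8479 -2.0416] open 0.026886539103544035 g 29.999837279319763
```

View pics/w2.png

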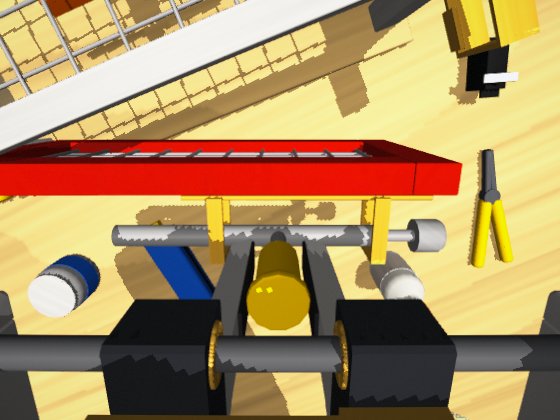

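View pics/t2.png

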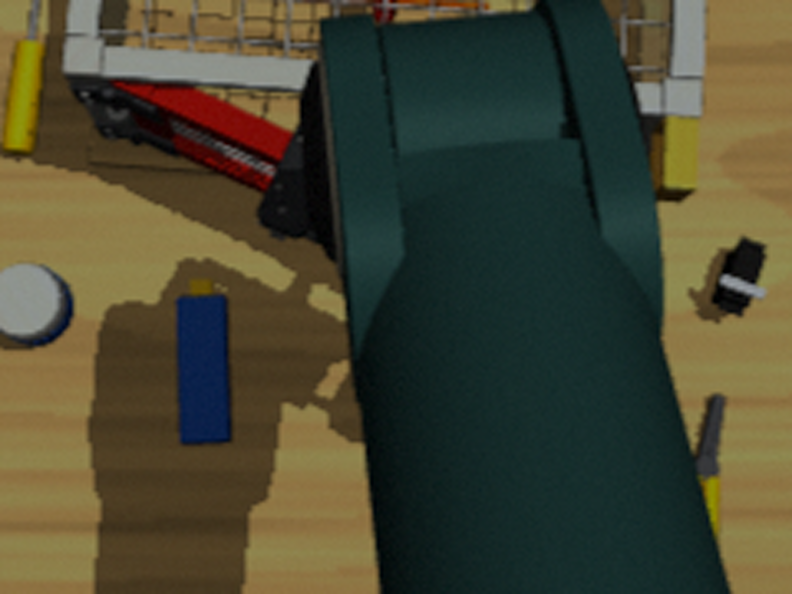

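The gate's front edge (row ~195) lies parallel to the tool's closing axis, so it is open about 0.36 rad. The bolt is still drawn (nose at (430,235)) and the bottle at (400,280) is untouched. I'll hand in.

Run:
```python
from h import *
print(robot.sign_off())
```

```text
the job is handed in; nothing more can be done
None
```

The job is handed in at about 11.3 s: the bolt was lifted about 9 mm, drawn 40 mm clear of the keeper with about 2 N of force, and the gate is held about 12 cm open (0.36 rad), with nothing else seen to have moved.

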